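# Unpack a bud vase and put it on display

### The job

Slide the comb bar on the delivery tray fully open and leave it open, then lift the tallest vase straight up out of its pocket by its neck and stand it upright in the empty saucer on the display board. Keep the vase upright, do not drop it, let go of it at the end, and leave the other vases, the potted plant and the spool where they are.

Things in the scene. Friction and masses are not known exactly. Their poses are not given: they have to be found in the camera images.
- tray: Plywood delivery tray, fixed, 96 (x) x 290 (y) x 62 mm high. Origin: centre of its underside. Three square pockets 49 mm wide, 57 mm deep (floor 5 mm above the underside) at y = -90, 0 and +90 mm on its centre line, each holding one white vase. Along its +x edge lies the comb bar.
- comb (a joint): Opening of the comb bar in m: 0 closed, 0.045 open against its stop; starts at 0 to 0.008. Slides along the tray's +y, stays where left (friction about 3 N). Aluminium bar at tray x = +41 mm, top 84 mm above the tray's underside, three teeth 20 mm wide pointing to -x. Closed, they lie just above the vases' shoulders and block them; open, they stand midway between vases; under 0.038 they may catch.
- comb_lug (a point): Top centre of the upright square steel lug on the comb bar, 14 x 14 mm, sides along the tray's x and y, 36 mm tall from the bar's top (84 mm above the tray's underside) to this point (120 mm). It lies at tray x = +41 mm, y = +140 mm plus the comb's opening, and moves with the bar.
- tall_vase: The tallest vase: white, round, 132 mm high, about 0.18 kg, in any of the three pockets. Origin: centre of its underside, z up its axis. Body 46 mm diameter up to 60 mm, shoulder drawn in to a straight neck 20 mm in diameter from 76 to 122 mm, flared lip 26 mm at the top. It stands on the pocket floor with 1.5 mm play all round; only what lies above 57 mm shows over the tray.
- stout_vase: Bystander: white vase of the same body, short wide neck 26 mm and lip 32 mm, 93 mm high, in another pocket. Origin: centre of its underside.
- short_vase: Bystander: white vase of the same body, thin neck 16 mm without lip, 100 mm high, in another pocket. Origin: centre of its underside.
- board: Wooden display board, fixed, 130 (x) x 250 (y) x 18 mm. Origin: centre of its underside. It carries two saucers 120 mm apart along its y.
- empty_saucer: The empty terracotta saucer, fixed on the board, 92 mm across the rim, 14 mm high, flat inner floor about 72 mm across, 6 mm above its underside. Origin: centre of its underside.
- used_saucer: The other, identical saucer, fixed, with the potted plant in it. Origin: centre of its underside.
- pot: Bystander: white flower pot 68 mm across with small green leaves, about 82 mm high, standing in the other saucer. Origin: centre of its underside.
- spool: Bystander: bare wooden spool standing on the table, 52 mm across, 38 mm high. Origin: centre of its underside.
Mind the look-alikes: they are no part of the job. Leave any green or red look-alike of the tall_vase alone.

How it is judged:
By the outcome, as a careful person would: the job done as asked, in the order asked, and still so for the second after the job is handed in, with the robot touching nothing.
It also fails if it takes over 58 s, if anything falls off the work surface, if the arm or the gripper's body presses on something with over 40 N, if the wrist force passes 120 N, or if a joint passes its speed limit or range.

### The arm

A 6-joint arm with a two-finger parallel gripper is mounted at the origin on the work surface. World frame = base frame: x ahead of the robot, y to its left, z up, the work surface at z = 0. Lengths are in m, angles in degrees, forces in N, time in s.
With the tool pointing down it reaches from about 0.275 to 0.825 m from the base axis. Payload 4.9 kg.
Tool frame: the origin (TCP) lies midway between the tips of the shut fingers; the grasp point (between the pads) lies 19 mm behind it; z points along the fingers, y is the line along which they close (so a half turn about z gives the same grasp; the last joint's range is limited). The gripper opens to 85 mm and grips with 20 to 120 N. Pads are 22 mm wide; open, the fingers measure 114 mm over their backs; the gripper's body (76 mm by 85 mm) begins 54 mm behind the grasp point. The pads swing forward as they close: fully open they stand 13 mm farther back than shut.
Start: joints at [57.571, 18.69, -11.035, 60.275, 0, 82.311], TCP at [0.23, 0.5, 0.231] pointing down, gripper open.
Joint ranges: [-152.03, 152.03], [-55.5, 102.48], [-74.3, 77.21], [-110.64, 120.58], [-84.22, 78.4], [-180, 180]. Speed limits (degrees/s): [147.25, 147.25, 180, 180, 180, 180].

### API

Orientations are given as [roll, pitch, yaw] about the fixed x, y, z axes, in that order (R = Rz(yaw) Ry(pitch) Rx(roll)).
In Python, from cell import r gives the robot as it stands.
- The arm moves only by the tool carry_out, never from a script. Its argument "plan" is text: rows parted by semicolons, each of 5 numbers parted by spaces: the finger opening in mm, from 0 to 85.4, then the shift along the world's x, y, z in units of 100 mm (1.0 is 100 mm), then the turn about the world's z in units of 180 degrees (1.0 is 180 degrees). A call has 1 to 10 rows; each row is the pose to reach, as a shift and turn from the pose commanded when the call began, turning the shorter way round; what a row does not reach only later rows make up. A row lasts 1/10 s, in which the tool goes at most 50 mm and 8.59 degrees, less where a joint would pass 70% of its speed; a pose out of reach is approached as far as the arm can. A call with a number of a shift or a turn outside -1 to 1 is refused whole. A call with a gripper value outside its range is refused whole. The fingers move at their own pace and stop on an object; the grip force is fixed at half the most. Time passes only in rows, so rows that repeat a pose let the fingers close. It gives the time, the measured TCP pose, the force, the opening and the grip force at its end, in the units of the state.
- r.get_state(): the state, without advancing time (a new reading comes with each control period).
- r.get_image(name): name is "scene" or "top"; returns (picture, depth): 420x560x3 uint8, blue, green, red; 420x560 float32, m along the optical axis (not along the pixel's ray), 0 where there is no reading.
- r.camera_params(name): a dict with "fx", "fy", "cx", "cy" (pixels), "eye" and "rotation" of the camera in the world. Camera axes: x right, y up, looking along -z (the intrinsics and any distortion apply to the point x, -y, -z); pixel columns grow to the right and rows downward; lengths in m; the calibration is good to about 2 mm. A picture is of the moment at which its call begins. camera_params takes no time and is no camera call.
- r.job_done(): hands the job in; it is judged then, once.
The state is a dict: "time_s": time; "joint_pos": joint angles; "qvel": joint speeds; "effort": joint torques, N m; "eef_pos": TCP position; "orientation": TCP orientation; "force": force on the tool from outside, world axes, zero at the start; "torque": the same for the moment, N m; "opening": finger opening in m; "finger_force": force on a finger pad.
Only numpy, scipy, OpenCV 4.12 (cv2) and the standard library are available. Lean on these libraries where they do the work, as an engineer would, in place of code of your own. Each camera call takes 0.05 s, during which the arm holds its last target. There are 200 camera calls.

## Working session

There is one attempt and no reset: what is moved stays moved. The work goes in short steps, Python scripts to look and compute and a tool call to move; the robot and the scene stay as the last step left them, time stands still between calls to the robot, and variables do not carry over. Pictures are saved under pics/ and viewed, at most 10 in all, crops included, and the job is handed in when it is done.

Besides the shell and the picture viewer there is one more tool, called after "Emit:" as name(argument=value, ...) on one line, values as JSON. carry_out: Moves the arm, as the interface text tells. Shifts and turns lie within -1 to 1; 1 stands for 100 mm of shift or 180 degrees of turn. Its arguments: {"type":"object","properties":{"plan":{"type":"string"}},"required":["plan"]}

```bash
mkdir -p pics; ls
cat > h.py <<'E'
import numpy as np, cv2
from cell import r
def pts(name,dep):
    p=r.camera_params(name); h,w=dep.shape
    u,v=np.meshgrid(np.arange(w),np.arange(h))
    c=np.stack([(u-p['cx'])/p['fx']*dep,-(v-p['cy'])/p['fy']*dep,-dep],-1)
    return c@np.array(p['rotation']).T+np.array(p['eye'])
E
python3 - <<'E'
from h import *
for n in("scene","top"):
    im,d=r.get_image(n); cv2.imwrite(f"pics/{n}0.png",im); np.savez(f"{n}0.npz",im=im,d=d)
    print(n,r.camera_params(n),(d==0).mean())
print(r.get_state())
E
```

```text
pics
scene {'fx': 487.11234013811213, 'fy': 487.11234013811213, 'cx': 284.27742915317947, 'cy': 217.57111611391954, 'eye': array([1.20500282, 0.25389912, 0.86984797]), 'rotation': array([ 4.08703840e+01, -1.09986342e-01,  1.10592684e+02])} 0.004158163265306123
top {'fx': 463.95369874210326, 'fy': 463.95369874210326, 'cx': 292.7368831513836, 'cy': 215.48717252443794, 'eye': array([0.46836394, 0.03994882, 0.9518526 ]), 'rotation': array([  9.38233897,  -0.95400224, -91.65061768])} 0.003898809523809524
{'time_s': 0.1, 'joint_pos': array([ 5.75715548e+01,  1.87288292e+01, -1.10844909e+01,  6.02761821e+01,
        6.61638790e-04,  8.23099908e+01]), 'qvel': array([-0.06306543, -0.1906079 ,  0.03870457,  0.03085392, -0.00565746,
       -0.08165376]), 'effort': array([ 1.83584045e-03, -4.44239151e+01,  2.63038373e+01,  7.88962439e-03,
       -2.65791186e-05,  2.25306468e-05]), 'eef_pos': array([0.22987731, 0.4990885 , 0.23058346]), 'orientation': array([-1.79911391e+02, -1.26322673e-02,  1.55261554e+02]), 'force': array([-0.46319544, -0.98722499, -0.51019245]), 'torque': array([ 0.00432303, -0.00708899, -0.00375164]), 'finger_force': 0.0, 'opening': 0.0854880288242403}
```

View pics/scene0.png

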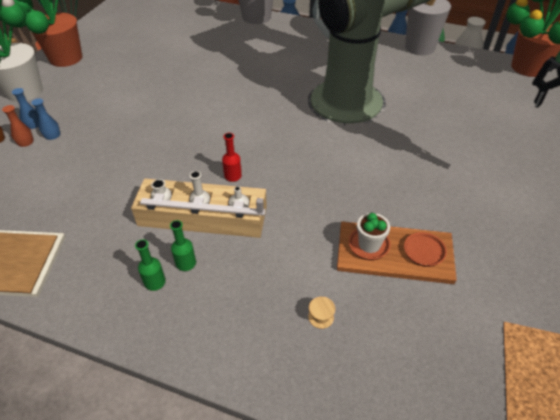

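View pics/top0.png

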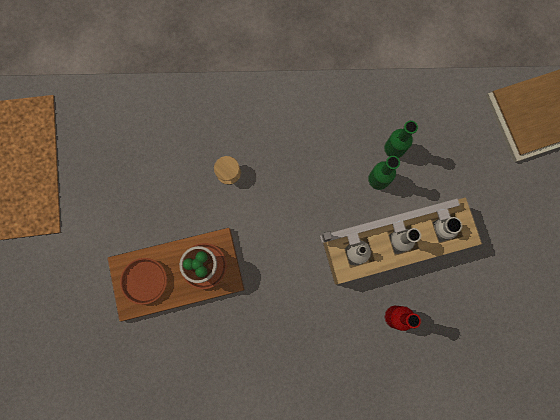

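The tall vase is in the middle pocket (top view lip at about (413,235)). The lug is at the tray's left end (326,238) and the empty saucer is at (145,282). The green and red bottles nearby are look-alikes.

```bash
cat > h.py <<'E'
import numpy as np, cv2
from scipy.spatial.transform import Rotation as R
from cell import r
def pts(name,dep):
    p=r.camera_params(name); h,w=dep.shape
    u,v=np.meshgrid(np.arange(w),np.arange(h))
    c=np.stack([(u-p['cx'])/p['fx']*dep,-(v-p['cy'])/p['fy']*dep,-dep],-1)
    return c@R.from_euler('xyz',p['rotation'],degrees=True).as_matrix().T+np.array(p['eye'])
E
python3 - <<'E'
from h import *
P={};I={}
for n in("scene","top"):
    f=np.load(n+"0.npz"); P[n]=pts(n,f['d']); I[n]=f['im']
def rep(t,X):
    rc=cv2.minAreaRect((X[:,:2]*1000).astype(np.float32)); print(t,len(X),'mean',X.mean(0).round(4),'rect',np.round(rc[0],1),np.round(rc[1],1),round(rc[2],1))
def box(n,u0,u1,v0,v1,z0,z1):
    X=P[n][v0:v1,u0:u1].reshape(-1,3); return X[(X[:,2]>z0)&(X[:,2]<z1)]
X=P['top']; print('table z',np.median(X[330:400,200:300,2]))
rep('tray top',box('top',310,490,190,295,.056,.068))
rep('bar',box('top',310,490,190,250,.076,.092))
rep('lug top',box('top',315,340,225,250,.112,.126))
rep('lip top',box('top',400,425,222,245,.128,.145))
rep('board',box('top',100,250,220,330,.012,.022))
rep('saucer rim',box('top',118,175,255,308,.027,.038))
rep('saucer floor',box('top',125,165,262,302,.020,.0262))
rep('pot',box('top',170,235,240,295,.08,.13))
for n,b in(('lug',(245,275,190,225,.10,.126)),('lip',(185,210,165,200,.128,.145)),('rim',(400,450,225,275,.027,.038))): 
    Y=box('scene',*b); 
    if len(Y):rep('scene '+n,Y)
for b,t in(((385,425,115,160),'g1'),((365,405,150,195),'g2'),((380,425,300,335),'red')):
    Y=box('top',*b,.1,.2); rep(t,Y); print(Y[:,2].max())
for n in P: print(n,P[n][...,2][(180 if n=='scene' else 225):(220 if n=='scene' else 250),(250 if n=='scene' else 318):(272 if n=='scene' else 338)].max())
E
```

```text
table z -0.00029855375535597917
tray top 4539 mean [ 0.552  -0.1909  0.0613] rect [ 561.6 -191. ] [ 95.9 291.2] 14.1
bar 1454 mean [ 0.593  -0.1736  0.0829] rect [ 573.2 -168.7] [ 65.4 274.4] 13.8
lug top 63 mean [ 0.5673 -0.0387  0.1191] rect [567.6 -39. ] [13.5 14. ] 14.2
lip top 165 mean [ 0.5626 -0.1904  0.1365] rect [ 562.1 -190.3] [25.1 25. ] 1.2
board 4999 mean [0.5096 0.2576 0.0179] rect [511.9 258.7] [130.4 250.8] 12.6
saucer rim 438 mean [0.4976 0.3209 0.0307] rect [498.8 316.8] [89.1 89.6] 44.7
saucer floor 1136 mean [0.4984 0.3175 0.0237] rect [497.2 316.1] [78.8 77. ] 2.7
pot 1080 mean [0.5235 0.1991 0.0938] rect [524.3 200.3] [67.2 66.8] 70.0
scene lug 73 mean [ 0.5709 -0.0388  0.1131] rect [568.5 -40.2] [17.4 14.5] 12.2
scene lip 91 mean [ 0.5639 -0.1902  0.1355] rect [ 563.9 -190.8] [26.6 24.8] 13.4
scene rim 263 mean [0.4939 0.3168 0.0301] rect [498. 316.] [89.7 91.8] 66.9
g1 230 mean [ 0.7541 -0.1938  0.1273] rect [ 737.4 -185.4] [24.7 89.2] 61.0
0.1359363492647141
g2 187 mean [ 0.6968 -0.1623  0.127 ] rect [ 698.4 -163.5] [24.7 23.8] 88.5
0.1359363492647141
red 202 mean [ 0.4141 -0.1793  0.1283] rect [ 414.2 -181. ] [24.3 24.2] 4.0
0.13544239257750434
scene 0.8698479688243754
top 0.9518525978493841
```

Emit:
carry_out(plan="40 0.11 -0.18 0 0.043; 40 0.22 -0.36 0 0.086; 40 0.34 -0.54 0 0.13; 40 0.45 -0.72 0 0.173; 40 0.56 -0.9 0 0.216")

```text
time_s: 0.6
eef_pos: [0.2863, 0.4086, 0.2309]
orientation: [-180.0, -0.0, -165.5]
force: [1.5, 0.0, -0.1]
opening: 0.0404
finger_force: 0.0
```

Emit:
carry_out(plan="40 0.2 -0.3 0 0; 40 0.4 -0.6 0 0; 40 0.6 -0.95 0 0")

```text
time_s: 0.9
eef_pos: [0.3465, 0.3136, 0.231]
orientation: [-180.0, -0.0, -165.8]
force: [0.7, -0.2, 0.4]
opening: 0.0399
finger_force: 0.0
```

Emit:
carry_out(plan="40 0.2 -0.3 0 0; 40 0.4 -0.6 0 0; 40 0.6 -0.95 0 0")

```text
time_s: 1.2
eef_pos: [0.4066, 0.2184, 0.2311]
orientation: [180.0, -0.0, -165.8]
force: [0.2, -0.3, -0.5]
opening: 0.0401
finger_force: 0.0
```

Emit:
carry_out(plan="40 0.2 -0.3 0 0; 40 0.4 -0.6 0 0; 40 0.6 -0.95 0 0")

```text
time_s: 1.5
eef_pos: [0.4666, 0.1234, 0.2311]
orientation: [180.0, -0.0, -165.8]
force: [-0.3, 0.2, 1.2]
opening: 0.0401
finger_force: 0.0
```

Emit:
carry_out(plan="40 0.2 -0.3 0 0; 40 0.4 -0.6 0 0; 40 0.6 -0.95 0 0")

```text
time_s: 1.8
eef_pos: [0.5265, 0.0284, 0.231]
orientation: [180.0, -0.0, -165.8]
force: [0.5, 0.8, -0.3]
opening: 0.04
finger_force: 0.0
```

Emit:
carry_out(plan="40 0.2 -0.3 0 0; 40 0.3 -0.5 0 0; 40 0.41 -0.69 0 0; 40 0.41 -0.69 0 0; 40 0.41 -0.69 0 0")

```text
time_s: 2.3
eef_pos: [0.5667, -0.0394, 0.2306]
orientation: [179.9, -0.1, -165.9]
force: [0.5, -0.7, 0.8]
opening: 0.0401
finger_force: 0.0
```

Emit:
carry_out(plan="40 0 0 -0.3 0; 40 0 0 -0.6 0; 40 0 0 -0.9 0; 40 0 0 -0.9 0")

```text
time_s: 2.7
eef_pos: [0.5632, -0.0376, 0.1375]
orientation: [179.8, -0.4, -165.8]
force: [-0.8, -0.4, 0.2]
opening: 0.0399
finger_force: 0.0
```

Emit:
carry_out(plan="40 0 0 -0.2 0; 40 0 0 -0.4 0; 40 0 0 -0.48 0; 40 0 0 -0.48 0; 0 0 0 -0.48 0; 0 0 0 -0.48 0; 0 0 0 -0.48 0; 0 0 0 -0.48 0; 0 0 0 -0.48 0; 0 0 0 -0.48 0")

```text
time_s: 3.7
eef_pos: [0.5682, -0.0397, 0.0949]
orientation: [-179.9, 0.1, -165.9]
force: [-1.5, 0.3, 6.6]
opening: 0.0126
finger_force: 59.6
```

Emit:
carry_out(plan="0 -0.015 0.06 0 0; 0 -0.03 0.12 0 0; 0 -0.045 0.18 0 0; 0 -0.06 0.24 0 0; 0 -0.075 0.3 0 0; 0 -0.083 0.33 0 0; 0 -0.09 0.36 0 0; 0 -0.09 0.36 0 0")

```text
time_s: 4.5
eef_pos: [0.5595, -0.0039, 0.0949]
orientation: [-179.9, 0.1, -165.9]
force: [-0.4, -1.6, 6.5]
opening: 0.0128
finger_force: 59.5
```

Emit:
carry_out(plan="0 -0.005 0.02 0 0; 0 -0.005 0.02 0 0; 0 -0.005 0.02 0 0")

```text
time_s: 4.8
eef_pos: [0.5592, -0.003, 0.0949]
orientation: [-179.8, 0.1, -165.9]
force: [0.2, -5.6, 6.7]
opening: 0.0129
finger_force: 59.6
```

Emit:
carry_out(plan="0 -0.005 0.02 0 0; 0 -0.005 0.02 0 0; 0 -0.005 0.02 0 0")

```text
time_s: 5.1
eef_pos: [0.5592, -0.003, 0.0948]
orientation: [-179.5, 0.1, -166.0]
force: [0.5, -10.2, 3.7]
opening: 0.0132
finger_force: 59.5
```

Emit:
carry_out(plan="0 -0.002 0.01 0 0; 0 -0.002 0.01 0 0; 0 -0.002 0.01 0 0")

```text
time_s: 5.4
eef_pos: [0.5592, -0.003, 0.0949]
orientation: [-179.4, 0.1, -166.0]
force: [0.6, -13.5, 3.7]
opening: 0.0126
finger_force: 59.4
```

Emit:
carry_out(plan="0 0.005 -0.03 0 0; 0 0.005 -0.03 0 0; 40 0.005 -0.03 0 0; 40 0.005 -0.03 0 0; 40 0.005 -0.03 0 0; 40 0.005 -0.03 0 0; 40 0.005 -0.03 0.3 0; 40 0.005 -0.03 0.6 0; 40 0.005 -0.03 0.9 0; 40 0.005 -0.03 0.9 0")

```text
time_s: 6.4
eef_pos: [0.5601, -0.0016, 0.1874]
orientation: [-179.9, 0.4, -165.8]
force: [0.4, -0.1, 0.4]
opening: 0.0403
finger_force: 0.0
```

Run:
```python
from h import *
im,d=r.get_image("top"); X=pts("top",d); Z=X[...,2]
s=r.get_state(); print(s['eef_pos'],s['force'])
cv2.imwrite("pics/top1.png",cv2.resize(im[170:320,260:500],None,fx=3,fy=3))
im,d=r.get_image("scene"); Y=pts("scene",d)[160:245,120:290]
M=(Y[...,2]>.128)&(Y[...,2]<.14)
print('lip',Y[M].mean(0),M.sum())
M=(Y[...,2]>.1)&(Y[...,2]<.124)&(Y[...,1]>-.06); print('lug',Y[M].mean(0) if M.any() else 0,M.sum())
cv2.imwrite("pics/scene1.png",cv2.resize(im[120:280,100:340],None,fx=3,fy=3))
```

```text
[ 0.55900085 -0.00144603  0.18528418] [-0.01331312  0.23506371 -0.84764808]
lip [ 0.66655878 -0.18263261  0.1325865 ] 268
lug [ 0.56128083 -0.0008096   0.11305341] 71
```

View pics/scene1.png

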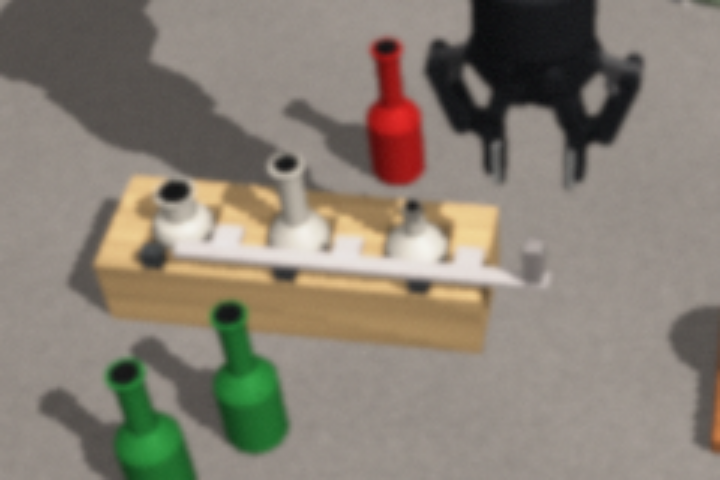

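The comb is fully open: the lug moved 39 mm, and the teeth stand midway between the vases. Next I'll move over the tall vase.

Emit:
carry_out(plan="50 0.01 -0.3 0 0; 50 0.02 -0.6 0 0; 50 0.03 -0.95 0 0")

```text
time_s: 6.8
eef_pos: [0.5594, -0.0964, 0.1815]
orientation: [179.9, -0.1, -165.8]
force: [0.3, 0.0, 0.1]
opening: 0.0502
finger_force: 0.0
```

Emit:
carry_out(plan="50 0.01 -0.3 0 0; 50 0.015 -0.6 0 0; 50 0.02 -0.8 0 0; 50 0.02 -0.945 0 0; 50 0.02 -0.945 0 0; 50 0.02 -0.945 0 0; 50 0.02 -0.945 0 0")

```text
time_s: 7.5
eef_pos: [0.5623, -0.1897, 0.1829]
orientation: [179.9, -0.0, -165.8]
force: [0.8, -0.4, -1.0]
opening: 0.0502
finger_force: 0.0
```

Emit:
carry_out(plan="50 0.003 -0.006 -0.2 0; 50 0.003 -0.006 -0.4 0; 50 0.003 -0.006 -0.6 0; 50 0.003 -0.006 -0.75 0; 50 0.003 -0.006 -0.88 0; 50 0.003 -0.006 -0.88 0; 50 0.003 -0.006 -0.88 0; 50 0.003 -0.006 -0.88 0")

```text
time_s: 8.3
eef_pos: [0.5635, -0.1917, 0.0963]
orientation: [-179.9, 0.1, -165.8]
force: [0.3, 0.4, -0.6]
opening: 0.0503
finger_force: 0.0
```

Emit:
carry_out(plan="30 0 0 0 0; 22 0 0 0 0; 10 0 0 0 0; 10 0 0 0 0; 10 0 0 0 0; 10 0 0 0 0; 10 0 0 0 0; 10 0 0 0 0")

```text
time_s: 9.1
eef_pos: [0.5635, -0.1921, 0.0963]
orientation: [-179.9, 0.1, -165.9]
force: [-0.6, -0.4, 6.7]
opening: 0.0207
finger_force: 53.3
```

Emit:
carry_out(plan="10 0 0 0.05 0; 10 0 0 0.1 0; 10 0 0 0.18 0; 10 0 0 0.26 0; 10 0 0 0.34 0; 10 0 0 0.42 0; 10 0 0 0.5 0; 10 0 0 0.58 0; 10 0 0 0.66 0; 10 0 0 0.74 0")

```text
time_s: 10.1
eef_pos: [0.5628, -0.1915, 0.17]
orientation: [-180.0, 0.0, -165.9]
force: [0.7, -0.6, -1.4]
opening: 0.021
finger_force: 54.6
```

Emit:
carry_out(plan="10 0 0 0.1 0; 10 0 0 0.2 0; 10 0 0 0.3 0; 10 0 0 0.4 0; 10 0 0 0.5 0; 10 0 0 0.6 0; 10 0 0 0.7 0; 10 0 0 0.8 0; 10 0 0 0.86 0; 10 0 0 0.86 0")

```text
time_s: 11.1
eef_pos: [0.5633, -0.1918, 0.2564]
orientation: [-179.9, 0.1, -165.9]
force: [0.5, 0.2, -1.1]
opening: 0.0208
finger_force: 54.6
```

Run:
```python
from h import *
s=r.get_state(); print(s['eef_pos'],s['force'],s['opening'])
im,d=r.get_image("scene"); cv2.imwrite("pics/scene2.png",cv2.resize(im[70:270,100:340],None,fx=3,fy=3))
```

```text
[ 0.56330587 -0.19181935  0.25641965] [ 0.45029984  0.1946809  -1.13418011] 0.02084637403667525
```

View pics/scene2.png

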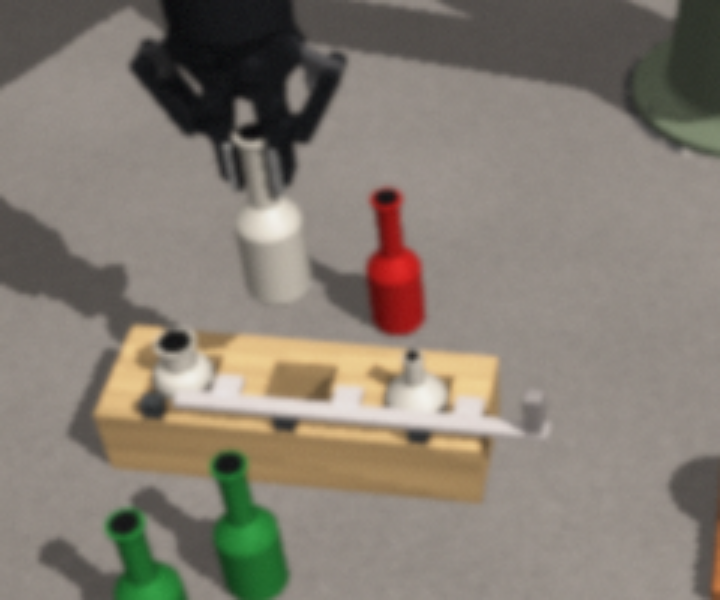

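The vase is held upright and clear of the tray, the comb is still open and both neighbours are undisturbed. Carrying it over now.

Emit:
carry_out(plan="10 -0.01 0.05 0 0; 10 -0.03 0.15 0 0; 10 -0.05 0.3 0 0; 10 -0.07 0.47 0 0; 10 -0.09 0.66 0 0; 10 -0.11 0.85 0 0")

```text
time_s: 11.75
eef_pos: [0.5513, -0.1044, 0.2553]
orientation: [180.0, -0.0, -165.8]
force: [0.0, -0.3, -2.3]
opening: 0.0212
finger_force: 54.6
```

Emit:
carry_out(plan="10 -0.02 0.19 0 0; 10 -0.05 0.38 0 0; 10 -0.07 0.57 0 0; 10 -0.09 0.76 0 0; 10 -0.12 0.95 0 0")

```text
time_s: 12.25
eef_pos: [0.5391, -0.0093, 0.2553]
orientation: [180.0, 0.0, -165.8]
force: [0.1, -0.6, -2.1]
opening: 0.0207
finger_force: 54.6
```

Emit:
carry_out(plan="10 -0.02 0.19 0 0; 10 -0.05 0.38 0 0; 10 -0.07 0.57 0 0; 10 -0.09 0.76 0 0; 10 -0.12 0.95 0 0")

```text
time_s: 12.75
eef_pos: [0.5268, 0.0856, 0.2553]
orientation: [180.0, 0.0, -165.8]
force: [-0.8, 0.2, -1.7]
opening: 0.0208
finger_force: 54.6
```

Emit:
carry_out(plan="10 -0.02 0.19 0 0; 10 -0.05 0.38 0 0; 10 -0.07 0.57 0 0; 10 -0.09 0.76 0 0; 10 -0.12 0.95 0 0")

```text
time_s: 13.25
eef_pos: [0.5146, 0.1804, 0.2554]
orientation: [180.0, 0.0, -165.8]
force: [0.1, 0.6, -2.8]
opening: 0.0211
finger_force: 54.6
```

Emit:
carry_out(plan="10 -0.02 0.19 0 0; 10 -0.05 0.38 0 0; 10 -0.07 0.57 0 0; 10 -0.09 0.76 0 0; 10 -0.12 0.93 0 0")

```text
time_s: 13.75
eef_pos: [0.5024, 0.2734, 0.2553]
orientation: [180.0, -0.0, -165.8]
force: [0.5, -0.7, -1.5]
opening: 0.0207
finger_force: 54.6
```

Emit:
carry_out(plan="10 -0.02 0.15 0 0; 10 -0.03 0.28 0 0; 10 -0.04 0.38 0 0; 10 -0.05 0.43 0 0; 10 -0.055 0.455 0 0; 10 -0.055 0.455 0 0; 10 -0.055 0.455 0 0; 10 -0.055 0.455 0 0")

```text
time_s: 14.55
eef_pos: [0.4984, 0.3164, 0.2553]
orientation: [-180.0, -0.0, -165.9]
force: [-0.8, 0.5, -1.3]
opening: 0.021
finger_force: 54.6
```

Run:
```python
from h import *
s=r.get_state(); print(s['eef_pos'],s['orientation'],s['force'],s['opening'])
im,d=r.get_image("scene"); Y=pts("scene",d)
hsv=cv2.cvtColor(im,cv2.COLOR_BGR2HSV)
M=(Y[...,2]>.15)&(Y[...,2]<.30)&(hsv[...,1]<60)&(hsv[...,2]>110)&(Y[...,1]>.2)&(Y[...,1]<.4)&(Y[...,0]>.4)
Q=Y[M]
for a in np.arange(.15,.3,.01):
    k=(Q[:,2]>a)&(Q[:,2]<=a+.01)
    if k.sum()>3: print(round(a,2),k.sum(),Q[k].min(0).round(4),Q[k].max(0).round(4))
cv2.imwrite("pics/scene3.png",cv2.resize(im[120:300,300:500],None,fx=3,fy=3))
```

```text
[0.4984426  0.31640366 0.25531101] [-1.79990437e+02 -2.39125374e-03 -1.65909066e+02] [-0.80157366  0.50125366 -1.33798089] 0.021036456710982365
0.16 34 [0.5027 0.2938 0.1637] [0.5218 0.3381 0.1698]
0.17 58 [0.5001 0.2933 0.1701] [0.523  0.3376 0.18  ]
0.18 53 [0.4976 0.2935 0.1802] [0.5211 0.3382 0.1896]
0.19 60 [0.4967 0.2934 0.1902] [0.5229 0.3384 0.1999]
0.2 56 [0.4967 0.2935 0.2003] [0.5221 0.3377 0.2099]
0.21 61 [0.4985 0.2934 0.21  ] [0.5224 0.3389 0.2199]
0.22 153 [0.4847 0.2934 0.2202] [0.5219 0.3384 0.23  ]
0.23 166 [0.4856 0.2964 0.23  ] [0.5197 0.335  0.2398]
0.24 32 [0.5    0.3087 0.24  ] [0.5087 0.3262 0.25  ]
0.25 29 [0.4998 0.3144 0.25  ] [0.5083 0.3363 0.2595]
0.26 27 [0.5034 0.3147 0.2603] [0.5096 0.3356 0.2696]
0.27 20 [0.5036 0.3145 0.2707] [0.5091 0.3234 0.2795]
0.28 16 [0.504  0.3161 0.2803] [0.5081 0.3237 0.2895]
0.29 36 [0.4849 0.3091 0.2902] [0.5111 0.3264 0.2969]
```

View pics/scene3.png

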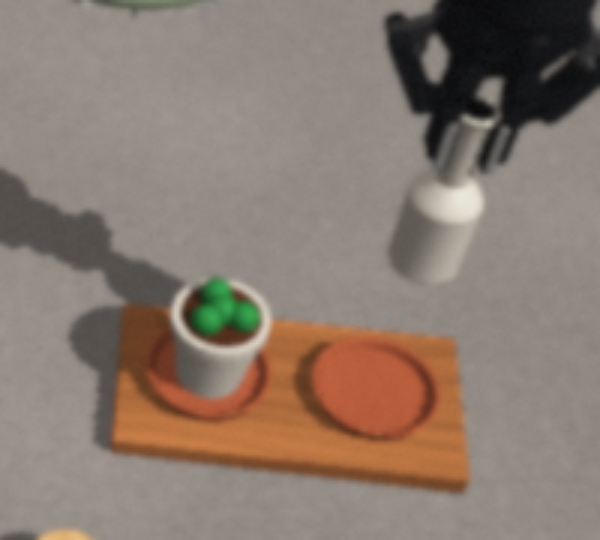

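The vase hangs upright (sides vertical, base at z ≈ 0.165) and is centred over the empty saucer at (0.4995, 0.316). It needs to go down about 141 mm.

Emit:
carry_out(plan="10 0 0 -0.06 0; 10 0 0 -0.16 0; 10 0 0 -0.28 0; 10 0 0 -0.4 0; 10 0 0 -0.52 0; 10 0 0 -0.64 0; 10 0 0 -0.76 0; 10 0 0 -0.86 0; 10 0 0 -0.95 0; 10 0 0 -0.95 0")

```text
time_s: 15.6
eef_pos: [0.4975, 0.3166, 0.1587]
orientation: [-180.0, -0.1, -165.9]
force: [-0.8, 0.1, -1.8]
opening: 0.021
finger_force: 54.6
```

Emit:
carry_out(plan="10 0 0 -0.1 0; 10 0 0 -0.2 0; 10 0 0 -0.28 0; 10 0 0 -0.34 0; 10 0 0 -0.38 0; 10 0 0 -0.41 0; 10 0 0 -0.42 0; 10 0 0 -0.42 0; 10 0 0 -0.42 0")

```text
time_s: 16.5
eef_pos: [0.4985, 0.3171, 0.1186]
orientation: [180.0, 0.0, -165.9]
force: [0.2, -0.3, -2.2]
opening: 0.021
finger_force: 54.6
```

Emit:
carry_out(plan="10 0 0 -0.01 0; 10 0 0 -0.02 0; 10 0 0 -0.02 0; 10 0 0 -0.02 0")

```text
time_s: 16.9
eef_pos: [0.4982, 0.3169, 0.1163]
orientation: [-180.0, -0.0, -165.9]
force: [-0.1, -0.4, -1.6]
opening: 0.0211
finger_force: 54.6
```

Emit:
carry_out(plan="10 0 0 -0.01 0; 10 0 0 -0.01 0; 10 0 0 -0.01 0")

```text
time_s: 17.2
eef_pos: [0.4984, 0.317, 0.1154]
orientation: [-180.0, 0.0, -165.9]
force: [-0.8, -0.1, -1.2]
opening: 0.021
finger_force: 54.5
```

Emit:
carry_out(plan="10 0 0 -0.01 0; 10 0 0 -0.01 0; 10 0 0 -0.01 0")

```text
time_s: 17.5
eef_pos: [0.4991, 0.3172, 0.1153]
orientation: [180.0, 0.1, -165.9]
force: [-0.2, -0.6, 5.7]
opening: 0.021
finger_force: 53.8
```

Contact with the saucer floor (force went from −1.2 to +5.7 N). Releasing gently, then going up.

Emit:
carry_out(plan="24 0 0 0 0; 28 0 0 0 0; 35 0 0 0 0; 50 0 0 0 0; 50 0 0 0 0; 50 0 0 0 0")

```text
time_s: 18.1
eef_pos: [0.4982, 0.3169, 0.1142]
orientation: [-180.0, -0.0, -165.9]
force: [0.2, -0.7, 0.4]
opening: 0.0503
finger_force: 0.0
```

Emit:
carry_out(plan="50 0 0 0.1 0; 50 0 0 0.25 0; 50 0 0 0.4 0; 50 0 0 0.6 0; 50 0 0 0.8 0; 50 0 0 1 0; 50 0 0 1 0; 50 0 0 1 0")

```text
time_s: 18.9
eef_pos: [0.4985, 0.3171, 0.2149]
orientation: [180.0, 0.1, -165.9]
force: [-0.1, 0.2, 0.1]
opening: 0.0499
finger_force: 0.0
```

Run:
```python
from h import *
s=r.get_state(); print(s['eef_pos'],s['force'],s['opening'])
im,d=r.get_image("scene"); Y=pts("scene",d)
hsv=cv2.cvtColor(im,cv2.COLOR_BGR2HSV)
Q=Y[(Y[...,2]>.03)&(Y[...,2]<.165)&(hsv[...,1]<60)&(hsv[...,2]>110)&(Y[...,1]>.26)&(Y[...,1]<.38)&(Y[...,0]>.44)&(Y[...,0]<.56)]
for a in (.03,.05,.07,.11,.13,.15):
    k=(Q[:,2]>a)&(Q[:,2]<=a+.015); print(a,k.sum(),Q[k].min(0).round(4),Q[k].max(0).round(4))
cv2.imwrite("pics/scene4.png",im)
```

```text
[0.49851911 0.31706726 0.21486339] [-0.06279682  0.23323476  0.06369382] 0.04991440312393417
0.03 55 [0.507  0.3101 0.0301] [0.523  0.3356 0.0449]
0.05 57 [0.5074 0.3109 0.0503] [0.5214 0.3371 0.065 ]
0.07 84 [0.4943 0.2953 0.07  ] [0.5218 0.3381 0.0849]
0.11 36 [0.4983 0.3065 0.1101] [0.5083 0.3261 0.1248]
0.13 30 [0.4985 0.3068 0.1313] [0.5096 0.3264 0.1447]
0.15 72 [0.4827 0.3039 0.1501] [0.5114 0.3288 0.1567]
```

View pics/scene4.png

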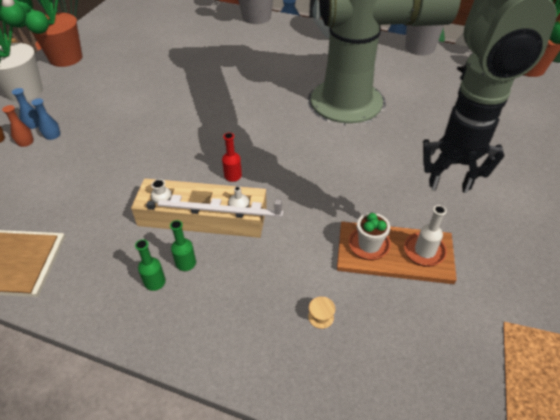

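The vase stands upright in the saucer at (430,238), with its top at z = 0.156, and the gripper is clear. The comb is open (lug at (278,208)), and the pot, spool and other vases are in place.

```bash
python3 -c "
from cell import r
print(r.job_done())"
```

```text
the job is handed in; nothing more can be done
None
```

The comb bar is fully open, the tall vase stands upright and released in the empty saucer, nothing else was moved, and the job is handed in (about 19 s of the 58 s used; no verdict was returned).

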